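# Unstack the lids and close the laundry containers

## Robot

A 6-joint arm with a two-finger parallel gripper is mounted at the origin on the work surface. World frame = base frame: x ahead of the robot, y to its left, z up, the work surface at z = 0. Lengths are in mm, angles in rad, forces in N, time in s.
With the tool pointing down it reaches from about 375 to 925 mm from the base axis. Payload 5.7 kg.
Tool frame: the origin (TCP) lies on the front face of the gripper's body, between the roots of the fingers; the fingertips stand tip_extent ahead of it and the grasp point (between the pads) lies 61 mm ahead of it (tip_extent is the distance from the TCP to the fingertips, in mm); z points along the fingers, y is the line along which they close (so a half turn about z gives the same grasp; the last joint's range is limited). The gripper opens to 88 mm and grips with 3 to 60 N. Pads are 20 mm wide; open, the fingers measure 115 mm over their backs; the gripper's body (75 mm by 178 mm) begins 61 mm behind the grasp point.
Start: joints at [1.071, 0.359, 1.51, -0, 1.272, -0.115], TCP at [225.218, 556.102, 302.623] pointing down, gripper open.
Joint ranges: [-2.97, 2.97], [-1.01, 2.36], [0.21, 2.38], [-0.96, 4.11], [0.2, 2.71], [-2.98, 2.98]. Speed limits (rad/s): [2.39, 2.39, 3.14, 3.14, 3.14, 3.14].

## Interface

Orientations are given as a 3x3 rotation matrix whose columns are the frame's x, y, z axes.
In Python, from station import sense, capture, close_job, tip_extent gives the robot as it stands. The module is installed in compiled form; this text tells all that it offers.
- The arm moves only by the tool servo_tool, never from a script. Its argument "deltas" is a list of rows, each a list of 7 numbers: the closure, from 0 (fully open) to 1 (shut), then the shift along the tool's x, y, z normalised to -1 to 1, where 1 is 25 mm, then the turn, a rotation vector about the tool's x, y, z normalised to -1 to 1, where 1 is 120 degrees. A call has 1 to 12 rows; each row shifts and turns the commanded pose from where the row before left it, along the tool's axes as they then stand; what a row does not reach is not made up. A row lasts 1/12 s, in which the tool goes at most 41.7 mm and 7.16 degrees, less where a joint would pass 70% of its speed; a pose out of reach is approached as far as the arm can. A call with a number of a shift or a turn outside -1 to 1 is refused whole. A call with a gripper value outside its range is refused whole. The fingers move at their own pace and stop on an object; "grip_force" is the grip in N (left out, the last holds). Time passes only in rows, so rows that do not move let the fingers close. It gives the time, the measured TCP pose, the force, the opening and the grip force at its end, in the units of the state.
- sense(): the state, without advancing time (a new reading comes with each control period).
- capture(name): name is "scene" or "top" or "wrist"; returns a dict with "img" (400x640x3 uint8, blue, green, red), "z_map" (400x640 float32, mm along the optical axis (not along the pixel's ray), 0 where there is no reading), "fov_y" (degrees; the focal length in pixels is half the picture's height over the tangent of half this angle, whatever the lens; pixels are square), "cx", "cy" (the principal point, pixels), "rvec" (rotation vector, rad) and "tvec" (3), from world to camera coordinates, as OpenCV has them; the wrist camera has in their place "tool_from_camera" (4x4, takes a point from camera to tool coordinates, whose origin is the TCP and whose axes are the flange's). Camera axes: x right, y down, z forward; pixel columns grow to the right and rows downward; lengths in mm; the calibration is good to about 2 mm. A picture is of the moment at which its call begins: read the wrist's pose just before it.
- close_job(): hands the job in; it is judged then, once.
The state is a dict: "time_s": time; "joint_pos": joint angles; "qvel": joint speeds; "effort": joint torques, N m; "eef_pos": TCP position; "tcp_rot": TCP orientation; "wrist_force": force on the tool from outside, world axes, zero at the start; "wrist_torque": the same for the moment, N m; "gripper_width": finger opening in mm; "grip_force": force on a finger pad.
Only numpy, scipy, OpenCV 4.12 (cv2) and the standard library are available. Lean on these libraries where they do the work, as an engineer would, in place of code of your own. Each camera call takes 0.05 s, during which the arm holds its last target. There are 200 camera calls.

## Task

Take the stack of wooden lids apart from the top down and put each lid straight onto the container it fits: the rectangular one on the steel tin, the small round one on the wooden peg jar, the square one on the yellow peg basket and, last, the large round one on the glass bowl. Each lid must sit level and fully down over its container's rim, set down rather than dropped. Leave the containers, the green tumbler and the white bottle standing where they are.

Things in the scene. Friction and masses are not known exactly. Their poses are not given: they have to be found in the camera images.
- tin_lid: rectangular wooden lid, top of the stack, 84 mm (its x) by 60 mm (its y), 32 mm high, with a dark wooden bar grip on top 50 mm (x) by 20 mm (y) by 24 mm high; about 70 g. Skirt and deck 4 mm thick, hollow below (28 mm up to the deck); deck top 32 mm above the origin, which is the centre of the lower edge; z up.
- jar_lid: round wooden lid, second from the top, diameter 110 mm, 32 mm high, with a round dark wooden knob 24 mm across and 24 mm high in the middle of its top; about 100 g. Skirt and deck 4 mm thick, hollow below (28 mm up to the deck); deck top 32 mm above the origin, which is the centre of the lower edge; z up.
- basket_lid: square wooden lid, third from the top, 130 by 130 mm (sides along its x and y), 32 mm high, with a square dark wooden knob 24 by 24 mm (same axes) and 24 mm high in the middle; about 150 g. Skirt and deck 4 mm thick, hollow below (28 mm up to the deck); deck top 32 mm above the origin, which is the centre of the lower edge; z up.
- bowl_lid: round wooden lid at the bottom of the stack, diameter 188 mm, 32 mm high, with a round dark wooden knob 24 mm across and 24 mm high in the middle; about 220 g. Each knob lies in the hollow of the lid above. Skirt and deck 4 mm thick, hollow below (28 mm up to the deck); deck top 32 mm above the origin, which is the centre of the lower edge; z up.
- tin: loose open rectangular steel tin, 62 mm (its x) by 38 mm (its y) outside, 90 mm high; a lid fully down rests with its deck on the rim (lid origin 62 mm above this origin), 7 mm play on each side. Origin: centre of the underside, z up. About 0.5 kg.
- jar: loose open round wooden jar of clothes pegs, outside diameter 86 mm, 120 mm high; a lid fully down has its origin 92 mm above this origin, 8 mm play all round. Origin: centre of the underside, z up. About 0.6 kg.
- basket: loose open square yellow plastic peg basket, 106 by 106 mm outside (sides along its x and y), 100 mm high; a lid fully down has its origin 72 mm above this origin, 8 mm play on each side. Origin: centre of the underside, z up. About 0.6 kg.
- bowl: loose open round glass bowl holding white soap bars, rim diameter 164 mm, 75 mm high; a lid fully down has its origin 47 mm above this origin, 8 mm play all round. Origin: centre of the underside, z up. About 0.8 kg.
- tumbler: green glass tumbler standing among the containers, not to be lidded: diameter 64 mm, 90 mm high, origin under its centre.
- softener: white round bottle with a grey cap standing among the containers: diameter 56 mm, 150 mm high, origin under its centre.
Not all that is in view belongs to the job. What is shaped like the basket_lid but orange is not meant.

How it is judged:
By the outcome, as a careful person would: the job done as asked, in the order asked, and still so for the second after the job is handed in, with the robot touching nothing.
It also fails if it takes over 109 s, if anything falls off the work surface, if the arm or the gripper's body presses on something with over 40 N, if the wrist force passes 120 N, or if a joint passes its speed limit or range.

## Working session

There is one attempt and no reset: what is moved stays moved. The work goes in short steps, Python scripts to look and compute and a tool call to move; the robot and the scene stay as the last step left them, time stands still between calls to the robot, and variables do not carry over. Pictures are saved under pics/ and viewed, at most 14 in all, crops included, and the job is handed in when it is done.

Besides the shell and the picture viewer there is one more tool, called after "Request:" as a command line: name --pt "numbers of a row" for each row, then --argument value for the rest. servo_tool: Moves the arm, as the interface text tells. Scaled input: -1 to 1 covers 25 mm each way for a shift and 120 degrees each way for a turn. Its arguments: {"type":"object","properties":{"deltas":{"type":"array","items":{"type":"array","items":{"type":"number"}}},"grip_force":{"type":"number"}},"required":["deltas"]}

```bash
mkdir -p pics; cat > h.py <<'E'
import numpy as np, cv2
from station import sense, capture, tip_extent
def pts(name):
    s=sense(); c=capture(name); z=c['z_map'].astype(float); h,w=z.shape
    f=h/2/np.tan(np.radians(c['fov_y'])/2)
    u,v=np.meshgrid(np.arange(w),np.arange(h))
    P=np.dstack([(u-c['cx'])/f*z,(v-c['cy'])/f*z,z])
    if name=='wrist':
        T=np.array(c['tool_from_camera']); P=P@T[:3,:3].T+T[:3,3]
        P=P@np.array(s['tcp_rot']).T+np.array(s['eef_pos'])
    else:
        R=cv2.Rodrigues(np.array(c['rvec'],float))[0]; P=(P-np.array(c['tvec']).ravel())@R
    P[z==0]=np.nan
    return c['img'],P
E
python3 - <<'E'
from h import *
s=sense()
te=tip_extent() if callable(tip_extent) else tip_extent
print(te,{k:np.round(v,3).tolist() for k,v in s.items()})
for n in('top','scene'):
    i,P=pts(n); cv2.imwrite(f'pics/{n}0.png',i); np.savez(f'{n}0.npz',i=i,P=P)
E
```

```text
80.0 {'time_s': 0.0, 'joint_pos': [1.071, 0.359, 1.511, -0.0, 1.273, -0.115], 'qvel': [0.001, 0.0, 0.0, -0.001, -0.001, 0.002], 'effort': [0.0, -51.535, -27.073, 0.067, 0.035, -0.0], 'eef_pos': [224.96, 555.636, 301.835], 'tcp_rot': [[-0.927, 0.375, -0.001], [0.375, 0.927, -0.002], [0.0, -0.002, -1.0]], 'wrist_force': [-0.885, 0.777, -0.527], 'wrist_torque': [-0.007, -0.005, -0.04], 'grip_force': 0.0, 'gripper_width': 87.968}
```

View pics/top0.png

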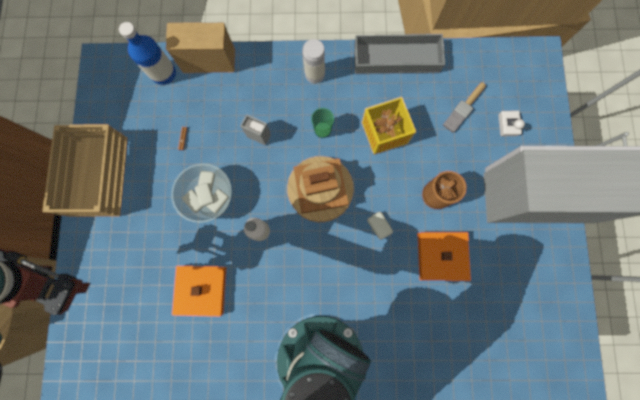

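View pics/scene0.png

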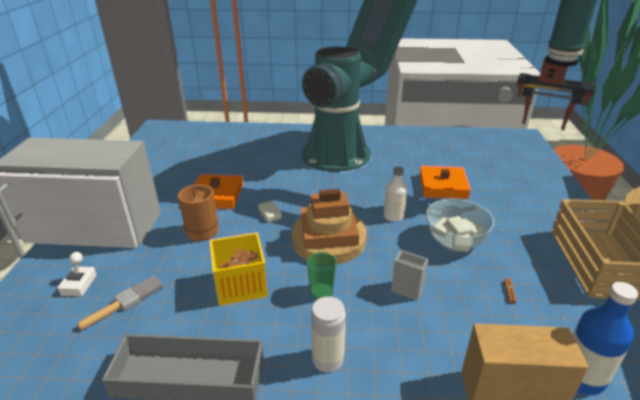

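The top view shows the stack at (320,188), tin (256,130), green tumbler (322,122), yellow basket (388,125), jar (445,190), bowl (202,192), white bottle (315,60). The candidates for basket_lid are the orange decoys at (198,290) and (444,256), and the wooden square in the stack at (320,188), which I choose. The scene view agrees: the stack is at (330,225), with the bar grip on top.

```bash
cat > m.py <<'E'
from h import *
def fit(P,box,z0,z1,kind,lab):
    u0,u1,v0,v1=box; Q=P[v0:v1,u0:u1].reshape(-1,3); Q=Q[(Q[:,2]>z0)&(Q[:,2]<z1)]
    if len(Q)<5: print(lab,'few',len(Q)); return
    r=cv2.minAreaRect(Q[:,:2].astype(np.float32)); c=cv2.minEnclosingCircle(Q[:,:2].astype(np.float32))
    print(lab,len(Q),'zmed %.1f max %.1f'%(np.median(Q[:,2]),Q[:,2].max()),'rect',np.round(r[0],1),np.round(r[1],1),'ang %.1f'%r[2],'circ',np.round(c[0],1),round(c[1],1))
E
python3 - <<'E'
from m import *
D=np.load('top0.npz');P=D['P'];i=D['i']
S=(270,370,140,240)
for b,z0,z1,l in [(S,142,170,'bar152'),(S,122,134,'tinlid128'),(S,91,101,'jarlid96'),(S,59,69,'basklid64'),(S,27,37,'bowllid32'),
 ((235,275,110,150),82,98,'tin'),((415,475,160,220),112,130,'jar'),((355,420,92,160),94,108,'basket'),((160,240,155,230),66,84,'bowl'),
 ((308,338,105,140),80,100,'tumb'),((295,335,30,90),130,165,'soft'),((240,275,212,245),20,200,'bottle2')]: fit(P,b,z0,z1,0,l)
for n,(u0,u1,v0,v1) in {'stack':(265,375,135,245),'tin':(235,275,110,150)}.items():
    pass
a=cv2.resize(i[135:245,265:375],(400,400),interpolation=3); b=cv2.resize(i[90:160,225:295],(400,400),interpolation=3)
cv2.imwrite('pics/crop.png',np.hstack([a,b]))
E
```

```text
bar152 169 zmed 152.0 max 157.9 rect [470.5  -1.2] [20.5 49.3] ang 12.2 circ [469.4  -1.6] 25.3
tinlid128 577 zmed 128.4 max 133.8 rect [470.6  -1.4] [61.4 83.7] ang 12.3 circ [470.3  -1.2] 50.4
jarlid96 499 zmed 96.5 max 101.0 rect [471.   -3.4] [109.5 106.2] ang 0.9 circ [471.   -2.6] 55.0
basklid64 857 zmed 64.4 max 69.0 rect [469.7  -3.2] [131.3 130.2] ang 9.9 circ [468.6  -2.5] 90.2
bowllid32 1112 zmed 32.3 max 36.9 rect [467.9  -2.7] [186.1 186. ] ang 14.1 circ [468.1  -2.6] 94.0
tin 131 zmed 89.5 max 94.9 rect [635.1 180.4] [63.2 38.5] ang 64.3 circ [634.7 179.7] 35.9
jar 289 zmed 119.3 max 123.7 rect [ 449.3 -334.3] [84.3 84.4] ang 78.0 circ [ 449.9 -334.4] 43.5
basket 320 zmed 99.7 max 104.7 rect [ 639.6 -193.9] [107.3 107. ] ang 18.3 circ [ 639.7 -193.9] 74.6
bowl 502 zmed 74.1 max 78.9 rect [449.3 319.1] [162.1 160.6] ang 45.1 circ [449.3 318.5] 81.9
tumb 130 zmed 88.9 max 93.8 rect [650.6  -9.8] [60.5 63.4] ang 89.5 circ [650.8 -11.1] 32.3
soft 345 zmed 140.2 max 146.1 rect [829.3  12.9] [54.9 55.4] ang 17.1 circ [828.4  12.1] 29.5
bottle2 447 zmed 102.9 max 154.7 rect [349.9 167.5] [53.1 54. ] ang 47.0 circ [350.  169.3] 28.2
```

View pics/crop.png

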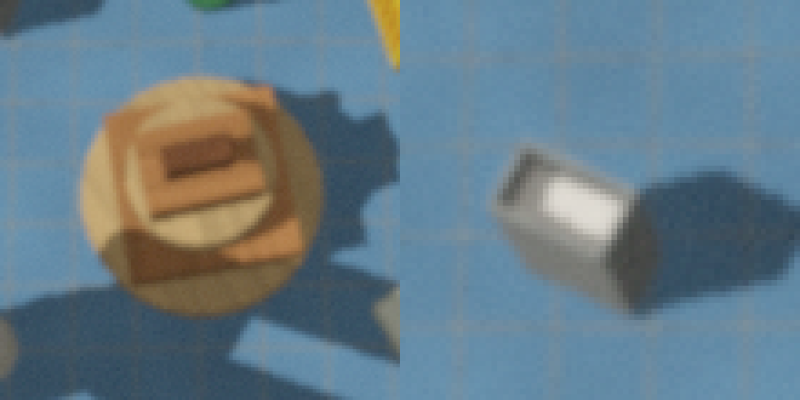

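The crops confirm it: the grip bar on the rectangular lid is at the stack's top with its long axis at 102°, and the tin's long axis is at 64°. Every measured height and size matches the description. Now the turn, then the travel.

Request:
servo_tool --pt "0 0 0 0 0 0 0.0516" --pt "0 0 0 0 0 0 0.0516" --pt "0 0 0 0 0 0 0.0516" --pt "0 0 0 0 0 0 0.0516" --pt "0 0 0 0 0 0 0.0516" --pt "0 0 0 0 0 0 0.0516" --pt "0 0 0 0 0 0 0.0516" --pt "0 0 0 0 0 0 0.0516" --pt "0 0 0 0 0 0 0.0516" --grip_force 25

```text
time_s: 0.85
eef_pos: [225.1, 555.8, 302.1]
tcp_rot: [[-0.207, 0.978, -0.001], [0.978, 0.207, -0.001], [-0.001, -0.001, -1.0]]
wrist_force: [0.3, 0.2, 0.2]
gripper_width: 87.3
grip_force: 0.0
```

```bash
cat > d.py <<'E'
import sys; from h import *
# usage: d.py x y z [yawY]: normalised total remaining, in tool axes
a=[float(v) for v in sys.argv[1:]]; s=sense(); R=np.array(s['tcp_rot']); e=np.array(s['eef_pos'])
d=R.T@(np.array(a[:3])-e)/25; y=np.degrees(np.arctan2(R[1,1],R[0,1]))
print('t',round(s['time_s'],2),'eef',e.round(1),'yawY %.1f'%y,'tiltz',R[:,2].round(4),'w',round(s['gripper_width'],1),'total',d.round(2),'rows',np.abs(d).max().round(1), 'turnz', round(((y-a[3]+180)%360-180)/120,4) if len(a)>3 else '')
E
python3 d.py 470.5 -1.3 302 12.3
```

```text
t 0.85 eef [225.1 555.8 302.1] yawY 11.9 tiltz [-5.e-04 -1.e-03 -1.e+00] w 87.3 total [-2.383e+01  5.000e+00  2.000e-02] rows 23.8 turnz -0.0032
```

Request:
servo_tool --pt "0 -0.993 0.208 0 0 0 0" --pt "0 -0.993 0.208 0 0 0 0" --pt "0 -0.993 0.208 0 0 0 0" --pt "0 -0.993 0.208 0 0 0 0" --pt "0 -0.993 0.208 0 0 0 0" --pt "0 -0.993 0.208 0 0 0 0" --pt "0 -0.993 0.208 0 0 0 0" --pt "0 -0.993 0.208 0 0 0 0" --pt "0 -0.993 0.208 0 0 0 0" --pt "0 -0.993 0.208 0 0 0 0" --pt "0 -0.993 0.208 0 0 0 0" --pt "0 -0.993 0.208 0 0 0 0"

```text
time_s: 1.85
eef_pos: [349.3, 276.9, 302.4]
tcp_rot: [[-0.212, 0.977, -0.001], [0.977, 0.212, -0.0], [-0.0, -0.001, -1.0]]
wrist_force: [0.6, 0.0, 0.7]
gripper_width: 87.8
grip_force: 0.0
```

Request:
servo_tool --pt "0 -0.993 0.208 0 0 0 0" --pt "0 -0.993 0.208 0 0 0 0" --pt "0 -0.993 0.208 0 0 0 0" --pt "0 -0.993 0.208 0 0 0 0" --pt "0 -0.993 0.208 0 0 0 0" --pt "0 -0.993 0.208 0 0 0 0" --pt "0 -0.993 0.208 0 0 0 0" --pt "0 -0.993 0.208 0 0 0 0" --pt "0 -0.993 0.208 0 0 0 0" --pt "0 -0.993 0.208 0 0 0 0" --pt "0 -0.993 0.208 0 0 0 0" --pt "0 -0.993 0.208 0 0 0 -0.0032"

```text
time_s: 2.85
eef_pos: [473.4, -1.0, 302.4]
tcp_rot: [[-0.218, 0.976, -0.001], [0.976, 0.218, 0.0], [0.0, -0.001, -1.0]]
wrist_force: [0.4, 0.7, 0.3]
gripper_width: 87.5
grip_force: 0.0
```

```bash
python3 d.py 470.5 -1.3 211 12.3; python3 - <<'E'
from m import *
i,P=pts('wrist'); cv2.imwrite('pics/w1.png',i)
B=(0,640,0,400)
for z0,z1,l in [(146,160,'bar'),(122,134,'tinlid'),(91,101,'jarlid')]: fit(P,B,z0,z1,0,l)
E
```

```text
t 2.85 eef [473.4  -1.  302.4] yawY 12.6 tiltz [-6.e-04  0.e+00 -1.e+00] w 87.5 total [ 0.01 -0.11  3.66] rows 3.7 turnz 0.0025
bar 1604 zmed 151.7 max 153.5 rect [470.7  -1.2] [19.7 49.4] ang 12.1 circ [471.2  -1. ] 26.1
tinlid 5204 zmed 127.7 max 133.9 rect [470.7  -2. ] [60.1 84.8] ang 12.4 circ [470.6  -1.6] 51.2
jarlid 4021 zmed 95.8 max 100.9 rect [607.4   4.2] [330.  272.8] ang 39.6 circ [611.9  10. ] 195.9
```

View pics/w1.png

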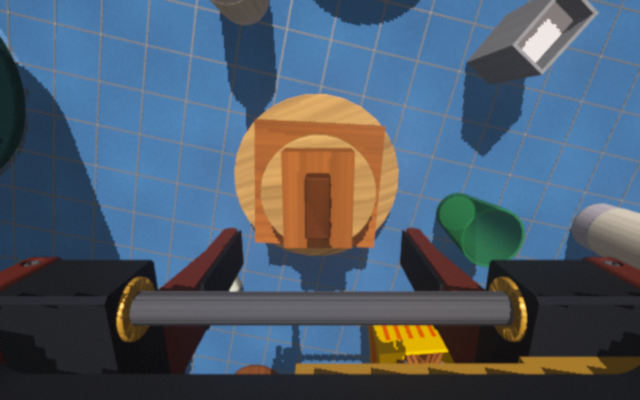

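The wrist view shows the bar at (317,210), centred between the fingers. It agrees with the top camera to within 1 mm.

Request:
servo_tool --pt "0 0 -0.1 0.9 0 0 0" --pt "0 0 0 0.9 0 0 0" --pt "0 0 0 0.9 0 0 0" --pt "0 0 0 0.5 0 0 0" --pt "0 0 0 0.45 0 0 0" --pt "0 0 0 0 0 0 0" --pt "1 0 0 0 0 0 0" --pt "1 0 0 0 0 0 0" --pt "1 0 0 0 0 0 0" --pt "1 0 0 0 0 0 0" --pt "1 0 0 0 0 0 0" --pt "1 0 0 0 0 0 0"

```text
time_s: 3.9
eef_pos: [471.2, -0.3, 211.9]
tcp_rot: [[-0.218, 0.976, 0.001], [0.976, 0.218, -0.0], [-0.0, 0.001, -1.0]]
wrist_force: [0.7, -0.2, -0.4]
gripper_width: 51.4
grip_force: 0.0
```

Request:
servo_tool --pt "1 0 0 0 0 0 0" --pt "1 0 0 0 0 0 0" --pt "1 0 0 0 0 0 0" --pt "1 0 0 0 0 0 0" --pt "1 0 0 0 0 0 0" --pt "1 0 0 0 0 0 0"

```text
time_s: 4.4
eef_pos: [470.8, -0.3, 211.4]
tcp_rot: [[-0.218, 0.976, -0.0], [0.976, 0.218, -0.0], [-0.0, -0.0, -1.0]]
wrist_force: [0.1, 0.6, 0.5]
gripper_width: 19.9
grip_force: 25.0
```

Request:
servo_tool --pt "1 0 0 -0.2 0 0 0" --pt "1 0 0 -0.5 0 0 0" --pt "1 0 0 -0.7 0 0 0" --pt "1 0 0 -0.7 0 0 0" --pt "1 0 0 -0.5 0 0 0" --pt "1 0 0 0 0 0 0.053" --pt "1 0 0 0 0 0 0.053" --pt "1 0 0 0 0 0 0.053" --pt "1 0 0 0 0 0 0.053" --pt "1 0 0 0 0 0 0.053" --pt "1 0 0 0 0 0 0.053" --pt "1 0 0 0 0 0 0"

```text
time_s: 5.4
eef_pos: [470.8, -0.3, 276.6]
tcp_rot: [[0.435, 0.901, 0.0], [0.901, -0.435, -0.0], [-0.0, 0.0, -1.0]]
wrist_force: [-0.1, -1.1, 0.6]
gripper_width: 19.9
grip_force: 25.0
```

```bash
python3 d.py 635.5 181.2 277 -25.7
```

```text
t 5.4 eef [ 4.708e+02 -3.000e-01  2.766e+02] yawY -25.8 tiltz [ 0.e+00 -1.e-04 -1.e+00] w 19.9 total [ 9.4   2.77 -0.01] rows 9.4 turnz -0.0006
```

Request:
servo_tool --pt "1 0.47 0.139 0 0 0 0" --pt "1 0.94 0.277 0 0 0 0" --pt "1 0.94 0.277 0 0 0 0" --pt "1 0.94 0.277 0 0 0 0" --pt "1 0.94 0.277 0 0 0 0" --pt "1 0.94 0.277 0 0 0 0" --pt "1 0.94 0.277 0 0 0 0" --pt "1 0.94 0.277 0 0 0 0" --pt "1 0.94 0.277 0 0 0 0" --pt "1 0.94 0.277 0 0 0 0" --pt "1 0.47 0.139 0 0 0 0" --pt "1 0 0 0 0 0 0"

```text
time_s: 6.4
eef_pos: [636.4, 184.3, 276.0]
tcp_rot: [[0.428, 0.904, 0.001], [0.904, -0.428, 0.001], [0.001, 0.001, -1.0]]
wrist_force: [-1.0, 0.5, -1.3]
gripper_width: 20.0
grip_force: 25.0
```

Request:
servo_tool --pt "1 0 0 0.5 0 0 0" --pt "1 0 0 0.8 0 0 0" --pt "1 0 0 0.8 0 0 0" --pt "1 0 0 0.35 0 0 0" --pt "1 0 0 0 0 0 0" --pt "1 0 0 0 0 0 0"

```text
time_s: 6.9
eef_pos: [634.0, 181.1, 214.7]
tcp_rot: [[0.432, 0.902, -0.002], [0.902, -0.432, -0.001], [-0.001, -0.001, -1.0]]
wrist_force: [-0.1, -0.1, 0.5]
gripper_width: 19.8
grip_force: 25.0
```

```bash
python3 d.py 635.5 181.2 177.4 -25.7; python3 - <<'E'
from m import *
i,P=pts('scene'); cv2.imwrite('pics/s1.png',cv2.resize(i[150:330,330:500],None,fx=3,fy=3,interpolation=3))
B=(0,640,0,400)
D=P.reshape(-1,3); m=np.hypot(P[...,0]-635,P[...,1]-180)<60
i,P=pts('wrist'); P[np.hypot(P[...,0]-635,P[...,1]-180)>75]=np.nan
fit(P,B,127,139,0,'tinlid deck?'); fit(P,B,84,94,0,'tin rim')
E
```

```text
t 6.9 eef [634.  181.1 214.7] yawY -25.6 tiltz [-1.8e-03 -6.0e-04 -1.0e+00] w 19.8 total [0.03 0.05 1.49] rows 1.5 turnz 0.0011
tinlid deck? 6299 zmed 132.0 max 139.0 rect [638.2 186.2] [70.8 60.3] ang 64.4 circ [640.4 190.9] 42.4
tin rim few 0
```

View pics/s1.png

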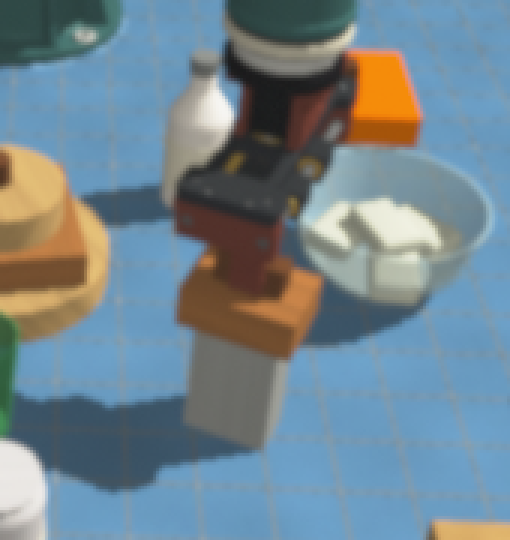

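The crop shows the lid level and squared up over the tin at (235,300). I lower it gently.

Request:
servo_tool --pt "1 0 0 0.3 0 0 0" --pt "1 0 0 0.35 0 0 0" --pt "1 0 0 0.35 0 0 0" --pt "1 0 0 0.25 0 0 0" --pt "1 0 0 0.12 0 0 0" --pt "1 0 0 0.05 0 0 0" --pt "1 0 0 0 0 0 0" --pt "1 0 0 0 0 0 0"

```text
time_s: 7.67
eef_pos: [634.9, 181.9, 179.7]
tcp_rot: [[0.431, 0.902, 0.0], [0.902, -0.431, -0.0], [-0.0, 0.0, -1.0]]
wrist_force: [-0.1, -0.3, -1.1]
gripper_width: 19.9
grip_force: 25.0
```

Request:
servo_tool --pt "1 0 0 0.04 0 0 0" --pt "1 0 0 0.04 0 0 0" --pt "1 0 0 0 0 0 0"

```text
time_s: 7.92
eef_pos: [634.8, 181.8, 177.7]
tcp_rot: [[0.431, 0.902, 0.0], [0.902, -0.431, -0.0], [-0.0, 0.0, -1.0]]
wrist_force: [-0.7, -0.1, -1.4]
gripper_width: 19.9
grip_force: 25.0
```

Request:
servo_tool --pt "1 0 0 0.02 0 0 0" --pt "1 0 0 0 0 0 0"

```text
time_s: 8.08
eef_pos: [634.8, 181.9, 177.4]
tcp_rot: [[0.431, 0.902, 0.0], [0.902, -0.431, -0.0], [0.0, 0.0, -1.0]]
wrist_force: [-0.3, -0.2, 1.0]
gripper_width: 20.0
grip_force: 25.0
```

Request:
servo_tool --pt "1 0 0 0.02 0 0 0" --pt "1 0 0 0.02 0 0 0" --pt "1 0 0 0 0 0 0"

```text
time_s: 8.33
eef_pos: [634.9, 181.8, 177.4]
tcp_rot: [[0.431, 0.902, 0.001], [0.902, -0.431, 0.0], [0.0, 0.001, -1.0]]
wrist_force: [-3.2, -1.6, 8.5]
gripper_width: 19.8
grip_force: 25.0
```

Request:
servo_tool --pt "1 0 0 -0.03 0 0 0" --pt "0.5 0 0 0 0 0 0" --pt "0.5 0 0 0 0 0 0" --pt "0.5 0 0 0 0 0 0" --pt "0.5 0 0 0 0 0 0" --pt "0.5 0 0 -0.3 0 0 0" --pt "0.5 0 0 -0.7 0 0 0" --pt "0.5 0 0 -0.9 0 0 0" --pt "0.5 0 0 -0.9 0 0 0" --pt "0.5 0 0 -0.2 0 0 0" --pt "0.5 0 0 0 0 0 0"

```text
time_s: 9.25
eef_pos: [636.0, 182.1, 254.2]
tcp_rot: [[0.431, 0.902, 0.004], [0.902, -0.431, 0.001], [0.003, 0.004, -1.0]]
wrist_force: [0.6, 0.1, -0.7]
gripper_width: 43.9
grip_force: 0.0
```

```bash
python3 d.py 471 -3 253 ; python3 - <<'E'
from m import *
i,P=pts('top')
T=(235,275,110,150); S=(270,370,140,240)
fit(P,T,90,98,0,'tin deck'); fit(P,T,112,125,0,'bar');fit(P,S,88,101,0,'jarlid');fit(P,S,113,126,0,'jarknob');fit(P,S,59,69,0,'basklid')
E
```

```text
t 9.25 eef [636.  182.1 254.2] yawY -25.6 tiltz [ 4.5e-03  7.0e-04 -1.0e+00] w 43.9 total [-9.53 -2.76  0.01] rows 9.5 turnz 
tin deck 375 zmed 94.2 max 97.8 rect [632.9 176.7] [75.8 60.6] ang 64.8 circ [633.3 176.3] 47.2
bar 107 zmed 118.3 max 122.9 rect [632.7 175.8] [39.2 20.5] ang 66.0 circ [632.5 175.9] 21.0
jarlid 1242 zmed 96.3 max 100.8 rect [471.   -3.3] [106.3 109. ] ang 89.5 circ [471.   -2.8] 55.0
jarknob 66 zmed 119.9 max 123.1 rect [470.   -3.7] [20.7 21. ] ang 89.1 circ [470.5  -3.7] 11.6
basklid 856 zmed 64.3 max 68.9 rect [469.7  -3.2] [131.  130.1] ang 9.8 circ [469.1  -2.8] 90.2
```

The tin lid is seated, with its deck at 94.2 mm and level. Next is the jar lid.

Request:
servo_tool --pt "0.4 -0.476 -0.138 0 0 0 0" --pt "0.4 -0.953 -0.276 0 0 0 0" --pt "0.4 -0.953 -0.276 0 0 0 0" --pt "0.4 -0.953 -0.276 0 0 0 0" --pt "0.4 -0.953 -0.276 0 0 0 0" --pt "0.4 -0.953 -0.276 0 0 0 0" --pt "0.4 -0.953 -0.276 0 0 0 0" --pt "0.4 -0.953 -0.276 0 0 0 0" --pt "0.4 -0.953 -0.276 0 0 0 0" --pt "0.4 -0.953 -0.276 0 0 0 0" --pt "0.4 -0.476 -0.138 0 0 0 0" --pt "0.4 0 0 0 0 0 0"

```text
time_s: 10.3
eef_pos: [467.2, -4.4, 250.7]
tcp_rot: [[0.433, 0.901, -0.004], [0.901, -0.433, 0.0], [-0.002, -0.003, -1.0]]
wrist_force: [-0.1, 0.6, 0.0]
gripper_width: 52.6
grip_force: 0.0
```

Request:
servo_tool --pt "0.4 0 0 0 0 0 0" --pt "0.4 0 0 0 0 0 0"

```text
time_s: 10.47
eef_pos: [470.5, -2.9, 251.7]
tcp_rot: [[0.432, 0.902, 0.0], [0.902, -0.432, 0.0], [0.0, 0.0, -1.0]]
wrist_force: [0.6, 0.2, 0.9]
gripper_width: 53.1
grip_force: 0.0
```

```bash
python3 d.py 470.7 -3.4 179.5
```

```text
t 10.47 eef [470.5  -2.9 251.7] yawY -25.6 tiltz [ 4.e-04  3.e-04 -1.e+00] w 53.1 total [-0.02  0.01  2.89] rows 2.9 turnz
```

Request:
servo_tool --pt "0.4 0 0 0.6 0 0 0" --pt "0.4 0 0 0.9 0 0 0" --pt "0.4 0 0 0.9 0 0 0" --pt "0.4 0 0 0.4 0 0 0" --pt "0.4 0 0 0.09 0 0 0" --pt "0.4 0 0 0 0 0 0" --pt "1 0 0 0 0 0 0" --pt "1 0 0 0 0 0 0" --pt "1 0 0 0 0 0 0" --pt "1 0 0 0 0 0 0" --pt "1 0 0 0 0 0 0" --pt "1 0 0 0 0 0 0" --grip_force 30

```text
time_s: 11.47
eef_pos: [470.1, -3.4, 180.2]
tcp_rot: [[0.431, 0.902, 0.001], [0.902, -0.431, -0.0], [0.0, 0.001, -1.0]]
wrist_force: [-0.6, -0.0, 3.9]
gripper_width: 23.6
grip_force: 30.0
```

Request:
servo_tool --pt "1 0 0 0 0 0 0" --pt "1 0 0 0 0 0 0"

```text
time_s: 11.63
eef_pos: [470.2, -3.4, 180.2]
tcp_rot: [[0.431, 0.902, 0.001], [0.902, -0.431, -0.0], [0.0, 0.001, -1.0]]
wrist_force: [0.1, 0.6, 6.1]
gripper_width: 23.4
grip_force: 30.0
```

Request:
servo_tool --pt "1 0 0 -0.2 0 0 0" --pt "1 0 0 -0.5 0 0 0" --pt "1 0 0 -0.8 0 0 0" --pt "1 0 0 -0.9 0 0 0" --pt "1 0 0 -0.8 0 0 0" --pt "1 0 0 -0.4 0 0 0" --pt "1 0 0 0 0 0 0" --pt "1 0 0 0 0 0 0"

```text
time_s: 12.3
eef_pos: [469.7, -3.4, 269.9]
tcp_rot: [[0.431, 0.902, 0.001], [0.902, -0.431, -0.0], [0.0, 0.001, -1.0]]
wrist_force: [-0.2, 0.5, -1.3]
gripper_width: 23.3
grip_force: 30.0
```

```bash
python3 d.py 449.6 -334.4 270; python3 - <<'E'
from m import *
D=np.load('top0.npz');P=D['P'];q=P[140:230,470:640].reshape(-1,3);q=q[(q[:,2]>40)&(q[:,0]<600)]
print('microwave ymax',np.percentile(q[:,1],99.5),'z',np.percentile(q[:,2],[50,99]))
i,P=pts('wrist'); c=np.array(sense()['eef_pos']); d=np.hypot(P[...,0]-c[0],P[...,1]-c[1]); P[d>70]=np.nan
z=c[2]-84; Q=P.reshape(-1,3); Q=Q[np.abs(Q[:,2]-z)<7]
A=np.c_[Q[:,:2]-c[:2],np.ones(len(Q))]; print('plane',np.linalg.lstsq(A,Q[:,2],rcond=None)[0],'circ',cv2.minEnclosingCircle(Q[:,:2].astype(np.float32)))
E
```

```text
t 12.3 eef [469.7  -3.4 269.9] yawY -25.6 tiltz [ 7.e-04 -2.e-04 -1.e+00] w 23.3 total [-12.29   4.99  -0.  ] rows 12.3 turnz 
microwave ymax -474.0226216553044 z [218.99286457 223.14210801]
plane [-3.03938771e-03 -3.73133122e-03  1.85539226e+02] circ ((470.7257995605469, -3.541811466217041), 55.024539947509766)
```

Request:
servo_tool --pt "1 -0.47 0.19 0 0 0 0" --pt "1 -0.9475 0.3817 0 0 0 0" --pt "1 -0.9475 0.3817 0 0 0 0" --pt "1 -0.9475 0.3817 0 0 0 0" --pt "1 -0.9475 0.3817 0 0 0 0" --pt "1 -0.9475 0.3817 0 0 0 0" --pt "1 -0.9475 0.3817 0 0 0 0" --pt "1 -0.9475 0.3817 0 0 0 0" --pt "1 -0.9475 0.3817 0 0 0 0" --pt "1 -0.9475 0.3817 0 0 0 0" --pt "1 -0.9475 0.3817 0 0 0 0" --pt "1 -0.9475 0.3817 0 0 0 0"

```text
time_s: 13.35
eef_pos: [450.3, -297.1, 268.0]
tcp_rot: [[0.432, 0.902, -0.002], [0.902, -0.432, 0.002], [0.001, -0.003, -1.0]]
wrist_force: [0.3, 0.0, -1.5]
gripper_width: 23.3
grip_force: 30.0
```

Request:
servo_tool --pt "1 -0.9475 0.3817 0 0 0 0" --pt "1 -0.47 0.19 0 0 0 0" --pt "1 0 0 0 0 0 0" --pt "1 0 0 0 0 0 0" --pt "1 0 0 0.3 0 0 0" --pt "1 0 0 0.2 0 0 0" --pt "1 0 0 0 0 0 0"

```text
time_s: 13.93
eef_pos: [448.3, -332.5, 255.6]
tcp_rot: [[0.43, 0.903, -0.002], [0.903, -0.43, 0.002], [0.001, -0.003, -1.0]]
wrist_force: [-0.3, -0.4, -0.6]
gripper_width: 23.3
grip_force: 30.0
```

```bash
python3 d.py 448.6 -334.3 208.4;  python3 - <<'E'
from m import *
c=np.array(sense()['eef_pos'])
i,P=pts('wrist'); d=np.hypot(P[...,0]-c[0],P[...,1]-c[1]); P[d>75]=np.nan
fit(P,(0,640,0,400),c[2]-91,c[2]-78,0,'lid')
i,P=pts('top'); fit(P,(400,490,140,230),c[2]-91,c[2]-78,0,'lid top'); cv2.imwrite('pics/s2.png',cv2.resize(pts('scene')[0][130:270,130:300],None,fx=3,fy=3,interpolation=3))
E
```

```text
t 13.93 eef [ 448.3 -332.5  255.6] yawY -25.5 tiltz [-0.0023  0.0023 -1.    ] w 23.3 total [-0.06  0.05  1.89] rows 1.9 turnz 
lid 16337 zmed 171.1 max 177.6 rect [ 453.7 -326.4] [ 95.7 103. ] ang 27.0 circ [ 449.2 -332.1] 54.8
lid top 268 zmed 172.0 max 176.7 rect [ 481.4 -304.6] [26.1 77.2] ang 48.9 circ [ 476.2 -310.6] 38.8
```

View pics/s2.png

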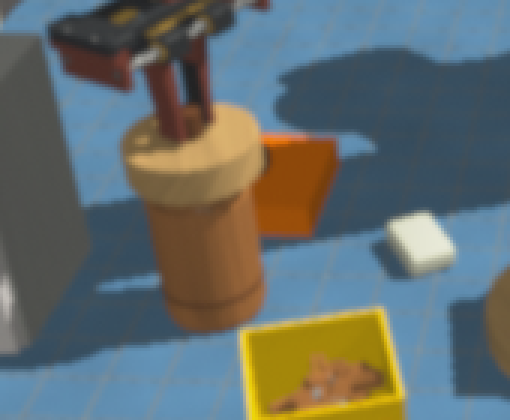

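The crop shows the lid level and centred over the jar at (200,190). Lowering.

Request:
servo_tool --pt "1 0 0 0.3 0 0 0" --pt "1 0 0 0.4 0 0 0" --pt "1 0 0 0.4 0 0 0" --pt "1 0 0 0.35 0 0 0" --pt "1 0 0 0.2 0 0 0" --pt "1 0 0 0.1 0 0 0" --pt "1 0 0 0.05 0 0 0" --pt "1 0 0 0 0 0 0" --pt "1 0 0 0 0 0 0"

```text
time_s: 14.83
eef_pos: [449.1, -334.7, 212.4]
tcp_rot: [[0.431, 0.902, 0.0], [0.902, -0.431, -0.0], [-0.0, 0.0, -1.0]]
wrist_force: [0.5, -0.3, -0.8]
gripper_width: 23.5
grip_force: 30.0
```

Request:
servo_tool --pt "1 0 0 0.03 0 0 0" --pt "1 0 0 0 0 0 0"

```text
time_s: 15.0
eef_pos: [449.0, -334.6, 211.7]
tcp_rot: [[0.431, 0.902, 0.0], [0.902, -0.431, -0.001], [-0.0, 0.001, -1.0]]
wrist_force: [-1.0, 0.2, -1.5]
gripper_width: 23.5
grip_force: 30.0
```

Request:
servo_tool --pt "1 0 0 0.02 0 0 0" --pt "1 0 0 0 0 0 0"

```text
time_s: 15.17
eef_pos: [448.9, -334.5, 211.1]
tcp_rot: [[0.431, 0.902, 0.0], [0.902, -0.431, -0.0], [-0.0, 0.0, -1.0]]
wrist_force: [0.5, 0.2, -1.9]
gripper_width: 23.0
grip_force: 30.0
```

Request:
servo_tool --pt "1 0 0 0.04 0 0 0" --pt "1 0 0 0.02 0 0 0" --pt "1 0 0 0.02 0 0 0" --pt "1 0 0 0 0 0 0"

```text
time_s: 15.5
eef_pos: [448.9, -334.4, 208.8]
tcp_rot: [[0.431, 0.902, -0.0], [0.902, -0.431, 0.0], [-0.0, -0.0, -1.0]]
wrist_force: [-0.9, -1.1, -1.2]
gripper_width: 23.2
grip_force: 30.0
```

Request:
servo_tool --pt "1 0 0 0.02 0 0 0" --pt "1 0 0 0.02 0 0 0" --pt "1 0 0 0 0 0 0"

```text
time_s: 15.75
eef_pos: [448.9, -334.5, 208.3]
tcp_rot: [[0.431, 0.902, 0.0], [0.902, -0.431, -0.0], [-0.0, 0.0, -1.0]]
wrist_force: [-1.0, 0.6, 3.2]
gripper_width: 23.2
grip_force: 30.0
```

Request:
servo_tool --pt "1 0 0 0.01 0 0 0" --pt "0.45 0 0 0 0 0 0" --pt "0.45 0 0 0 0 0 0" --pt "0.45 0 0 0 0 0 0" --pt "0.45 0 0 0 0 0 0" --pt "0.45 0 0 -0.3 0 0 0" --pt "0.45 0 0 -0.7 0 0 -0.049" --pt "0.45 0 0 -0.5 0 0 -0.049" --pt "0.45 0 0 0 0 0 -0.049" --pt "0.45 0 0 0 0 0 -0.049" --pt "0.45 0 0 0 0 0 -0.049" --pt "0.45 0 0 0 0 0 -0.049"

```text
time_s: 16.75
eef_pos: [449.0, -334.6, 245.9]
tcp_rot: [[-0.174, 0.985, 0.0], [0.985, 0.174, -0.001], [-0.001, 0.0, -1.0]]
wrist_force: [-0.4, 0.1, -0.3]
gripper_width: 48.2
grip_force: 0.0
```

```bash
python3 d.py 469.8 -3.2 240 9.8; python3 - <<'E'
from m import *
i,P=pts('wrist'); d=np.hypot(P[...,0]-449,P[...,1]+334); P[d>75]=np.nan
fit(P,(0,640,0,400),116,132,0,'jarlid'); fit(P,(0,640,0,400),142,152,0,'jarknob')
Q=P.reshape(-1,3); Q=Q[np.abs(Q[:,2]-124)<6]; print(np.linalg.lstsq(np.c_[Q[:,:2]-[449,-334],np.ones(len(Q))],Q[:,2],rcond=None)[0])
i,P=pts('top'); S=(270,370,140,240)
fit(P,S,59,69,0,'basklid');fit(P,S,80,94,0,'bknob');fit(P,(355,420,92,160),94,108,0,'basket')
E
```

```text
t 16.75 eef [ 449.  -334.6  245.9] yawY 10.0 tiltz [ 4.e-04 -5.e-04 -1.e+00] w 48.2 total [12.91  3.12  0.23] rows 12.9 turnz 0.0018
jarlid 15873 zmed 123.8 max 131.9 rect [ 448.7 -334. ] [109.2 106.8] ang 64.3 circ [ 450.  -334.5] 55.2
jarknob 1142 zmed 147.6 max 149.6 rect [ 449.6 -334. ] [22.8 23. ] ang 9.5 circ [ 449.6 -334.3] 11.9
[-8.06615493e-04 -7.00532728e-04  1.23799341e+02]
basklid few 0
bknob few 0
basket 187 zmed 99.4 max 106.0 rect [ 642.  -199.4] [107.9  96.4] ang 17.9 circ [ 641.  -199.6] 70.1
```

The jar lid is seated: deck at 123.8 mm, level. Now the basket lid.

Request:
servo_tool --pt "0.45 0.47 0.11 0 0 0 0" --pt "0.45 0.92 0.223 0 0 0 0" --pt "0.45 0.92 0.223 0 0 0 0" --pt "0.45 0.92 0.223 0 0 0 0" --pt "0.45 0.92 0.223 0 0 0 0" --pt "0.45 0.92 0.223 0 0 0 0" --pt "0.45 0.92 0.223 0 0 0 0" --pt "0.45 0.92 0.223 0 0 0 0" --pt "0.45 0.92 0.223 0 0 0 0" --pt "0.45 0.92 0.223 0 0 0 0" --pt "0.45 0.92 0.223 0.2 0 0 0" --pt "0.45 0.92 0.223 0.4 0 0 0"

```text
time_s: 17.85
eef_pos: [467.6, -61.1, 231.1]
tcp_rot: [[-0.166, 0.986, 0.002], [0.986, 0.166, -0.0], [-0.001, 0.002, -1.0]]
wrist_force: [0.5, -1.0, 0.1]
gripper_width: 48.2
grip_force: 0.0
```

Request:
servo_tool --pt "0.45 0.92 0.223 0.4 0 0 0" --pt "0.45 0.92 0.223 0.3 0 0 0" --pt "0.45 0.47 0.11 0.2 0 0 0.0018" --pt "0.45 0 0 0 0 0 0" --pt "0.45 0 0 0 0 0 0" --pt "0.45 0 0 0 0 0 0"

```text
time_s: 18.35
eef_pos: [471.3, -3.6, 208.0]
tcp_rot: [[-0.165, 0.986, 0.0], [0.986, 0.165, -0.0], [-0.0, 0.0, -1.0]]
wrist_force: [0.9, -0.6, 0.3]
gripper_width: 48.7
grip_force: 0.0
```

```bash
python3 d.py 469.8 -3.2 149 9.8; python3 - <<'E'
from m import *
i,P=pts('wrist'); d=np.hypot(P[...,0]-469,P[...,1]+3); P[d>100]=np.nan
fit(P,(0,640,0,400),58,70,0,'basklid'); fit(P,(0,640,0,400),83,94,0,'knob')
E
```

```text
t 18.35 eef [471.3  -3.6 208. ] yawY 9.5 tiltz [ 4.e-04 -4.e-04 -1.e+00] w 48.7 total [ 0.03 -0.06  2.36] rows 2.4 turnz -0.0027
basklid 23918 zmed 63.8 max 69.8 rect [469.5  -4. ] [130.8 130.6] ang 9.6 circ [467.5   5.3] 85.4
knob 1181 zmed 87.6 max 89.4 rect [469.4  -3. ] [23.4 23.6] ang 9.3 circ [469.3  -3.1] 15.9
```

Request:
servo_tool --pt "0.45 0 -0.07 0.5 0 0 0" --pt "0.45 0 0 0.8 0 0 0" --pt "0.45 0 0 0.7 0 0 0" --pt "0.45 0 0 0.3 0 0 0" --pt "0.45 0 0 0.06 0 0 0" --pt "0.45 0 0 0 0 0 0" --pt "1 0 0 0 0 0 0" --pt "1 0 0 0 0 0 0" --pt "1 0 0 0 0 0 0" --pt "1 0 0 0 0 0 0" --pt "1 0 0 0 0 0 0" --pt "1 0 0 0 0 0 0" --grip_force 35

```text
time_s: 19.4
eef_pos: [469.8, -3.8, 149.2]
tcp_rot: [[-0.166, 0.986, 0.001], [0.986, 0.166, -0.0], [-0.0, 0.001, -1.0]]
wrist_force: [-0.3, 0.1, 5.9]
gripper_width: 24.1
grip_force: 35.0
```

Request:
servo_tool --pt "1 0 0 0 0 0 0" --pt "1 0 0 0 0 0 0"

```text
time_s: 19.57
eef_pos: [469.8, -3.8, 149.2]
tcp_rot: [[-0.166, 0.986, 0.001], [0.986, 0.166, -0.0], [-0.0, 0.001, -1.0]]
wrist_force: [-0.8, -0.5, 6.6]
gripper_width: 23.8
grip_force: 35.0
```

Request:
servo_tool --pt "1 0 0 -0.2 0 0 0" --pt "1 0 0 -0.5 0 0 0" --pt "1 0 0 -0.8 0 0 0" --pt "1 0 0 -0.9 0 0 0" --pt "1 0 0 -0.9 0 0 0" --pt "1 0 0 -0.7 0 0 -0.024" --pt "1 0 0 -0.2 0 0 -0.024" --pt "1 0 0 0 0 0 -0.024" --pt "1 0 0 0 0 0 0" --pt "1 0 0 0 0 0 0"

```text
time_s: 20.4
eef_pos: [469.2, -3.6, 253.7]
tcp_rot: [[-0.31, 0.951, -0.0], [0.951, 0.31, 0.0], [0.0, -0.0, -1.0]]
wrist_force: [-0.1, 0.7, -1.9]
gripper_width: 23.9
grip_force: 35.0
```

```bash
python3 d.py 639.7 -193.9 254 18.2; python3 - <<'E'
from m import *
c=np.array(sense()['eef_pos']); i,P=pts('wrist'); d=np.hypot(P[...,0]-469,P[...,1]+3); P[d>100]=np.nan
fit(P,(0,640,0,400),c[2]-92,c[2]-78,0,'lid')
i,P=pts('top');fit(P,(355,420,92,160),94,108,0,'basket')
E
```

```text
t 20.4 eef [469.2  -3.6 253.7] yawY 18.1 tiltz [-4.e-04  0.e+00 -1.e+00] w 23.9 total [-9.35  4.12 -0.02] rows 9.4 turnz -0.0011
lid 30863 zmed 168.2 max 175.7 rect [469.5  -3.5] [130.9 130.5] ang 18.1 circ [465.   10.2] 82.3
basket 325 zmed 99.6 max 105.5 rect [ 639.4 -193.8] [107.7 107.1] ang 18.5 circ [ 639.8 -194.1] 74.4
```

Request:
servo_tool --pt "1 -0.47 0.206 0 0 0 -0.001" --pt "1 -0.934 0.412 0 0 0 0" --pt "1 -0.934 0.412 0 0 0 0" --pt "1 -0.934 0.412 0 0 0 0" --pt "1 -0.934 0.412 0 0 0 0" --pt "1 -0.934 0.412 0 0 0 0" --pt "1 -0.934 0.412 0 0 0 0" --pt "1 -0.934 0.412 0 0 0 0" --pt "1 -0.934 0.412 0 0 0 0" --pt "1 -0.934 0.412 0 0 0 0" --pt "1 -0.47 0.206 0 0 0 0" --pt "1 0 0 0 0 0 0"

```text
time_s: 21.5
eef_pos: [642.8, -196.8, 252.8]
tcp_rot: [[-0.311, 0.95, 0.001], [0.95, 0.311, -0.002], [-0.002, 0.001, -1.0]]
wrist_force: [0.4, 0.2, -0.5]
gripper_width: 23.5
grip_force: 35.0
```

Request:
servo_tool --pt "1 0 0 0 0 0 0" --pt "1 0 0 0.4 0 0 0" --pt "1 0 0 0.4 0 0 0" --pt "1 0 0 0.2 0 0 0" --pt "1 0 0 0 0 0 0" --pt "1 0 0 0 0 0 0"

```text
time_s: 22.0
eef_pos: [639.9, -192.6, 227.9]
tcp_rot: [[-0.314, 0.949, -0.002], [0.949, 0.314, 0.001], [0.001, -0.001, -1.0]]
wrist_force: [0.7, -0.2, -0.2]
gripper_width: 23.7
grip_force: 35.0
```

```bash
python3 d.py 639.6 -193.9 189.5 18.3; python3 - <<'E'
from m import *
c=np.array(sense()['eef_pos']); i,P=pts('wrist'); d=np.hypot(P[...,0]-640,P[...,1]+194); P[d>100]=np.nan
fit(P,(0,640,0,400),c[2]-92,c[2]-78,0,'lid')
cv2.imwrite('pics/s3.png',cv2.resize(pts('scene')[0][180:330,170:320],None,fx=3,fy=3,interpolation=3))
E
```

```text
t 22.0 eef [ 639.9 -192.6  227.9] yawY 18.3 tiltz [-1.7e-03  6.0e-04 -1.0e+00] w 23.7 total [-0.05 -0.02  1.53] rows 1.5 turnz 0.0
lid 30853 zmed 142.4 max 149.8 rect [ 640.1 -192.6] [131.  130.7] ang 18.3 circ [ 635.3 -179. ] 82.3
```

View pics/s3.png

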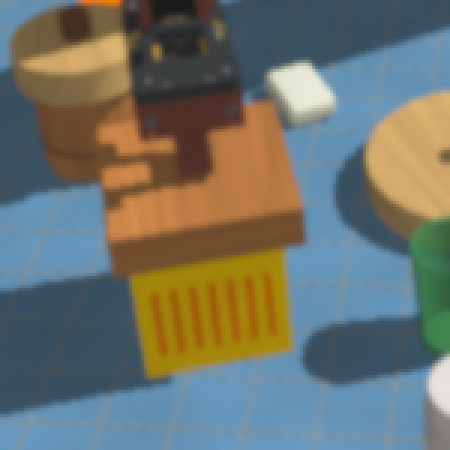

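The square lid is squared up over the basket at (205,250), and the jar lid at (75,50) is level. Lowering.

Request:
servo_tool --pt "1 0 0 0.3 0 0 0" --pt "1 0 0 0.35 0 0 0" --pt "1 0 0 0.35 0 0 0" --pt "1 0 0 0.25 0 0 0" --pt "1 0 0 0.12 0 0 0" --pt "1 0 0 0.06 0 0 0" --pt "1 0 0 0 0 0 0" --pt "1 0 0 0 0 0 0"

```text
time_s: 22.77
eef_pos: [640.7, -193.4, 193.0]
tcp_rot: [[-0.314, 0.95, 0.0], [0.95, 0.314, -0.0], [-0.0, 0.0, -1.0]]
wrist_force: [-0.7, -0.5, -1.0]
gripper_width: 24.0
grip_force: 35.0
```

Request:
servo_tool --pt "1 0 0 0.03 0 0 0" --pt "1 0 0 0.02 0 0 0" --pt "1 0 0 0 0 0 0"

```text
time_s: 23.02
eef_pos: [640.7, -193.4, 191.9]
tcp_rot: [[-0.313, 0.95, 0.0], [0.95, 0.313, -0.0], [-0.0, 0.0, -1.0]]
wrist_force: [0.3, 0.4, -2.1]
gripper_width: 23.7
grip_force: 35.0
```

Request:
servo_tool --pt "1 0 0 0.02 0 0 0" --pt "1 0 0 0 0 0 0"

```text
time_s: 23.18
eef_pos: [640.6, -193.3, 191.3]
tcp_rot: [[-0.314, 0.95, 0.0], [0.95, 0.314, -0.0], [-0.0, 0.0, -1.0]]
wrist_force: [-0.1, 0.5, -1.7]
gripper_width: 23.5
grip_force: 35.0
```

Request:
servo_tool --pt "1 0 0 0.03 0 0 0" --pt "1 0 0 0.02 0 0 0" --pt "1 0 0 0 0 0 0"

```text
time_s: 23.43
eef_pos: [640.5, -193.3, 189.8]
tcp_rot: [[-0.314, 0.95, -0.0], [0.95, 0.314, -0.0], [-0.0, -0.0, -1.0]]
wrist_force: [0.6, -0.3, -0.2]
gripper_width: 23.7
grip_force: 35.0
```

Request:
servo_tool --pt "1 0 0 0.02 0 0 0" --pt "1 0 0 0.02 0 0 0" --pt "1 0 0 0 0 0 0"

```text
time_s: 23.68
eef_pos: [640.6, -193.4, 189.3]
tcp_rot: [[-0.314, 0.95, 0.0], [0.95, 0.314, -0.0], [-0.0, 0.0, -1.0]]
wrist_force: [-1.7, -0.3, 2.5]
gripper_width: 24.0
grip_force: 35.0
```

Request:
servo_tool --pt "1 0 0 0.01 0 0 0" --pt "0.45 0 0 0 0 0 0" --pt "0.45 0 0 0 0 0 0" --pt "0.45 0 0 0 0 0 0" --pt "0.45 0 0 0 0 0 0" --pt "0.45 0 0 -0.3 0 0 0" --pt "0.45 0 0 -0.7 0 0 0" --pt "0.45 0 0 -0.8 0 0 0" --pt "0.45 0 0 -0.3 0 0 0" --pt "0.45 0 0 0 0 0 0" --pt "0.45 0 0 0 0 0 0"

```text
time_s: 24.6
eef_pos: [640.7, -193.4, 241.5]
tcp_rot: [[-0.314, 0.95, 0.001], [0.95, 0.314, -0.001], [-0.001, 0.001, -1.0]]
wrist_force: [-0.5, 1.0, -0.1]
gripper_width: 48.4
grip_force: 0.0
```

```bash
python3 d.py 468.3 -2.8 200; python3 - <<'E'
from m import *
i,P=pts('wrist'); d=np.hypot(P[...,0]-640,P[...,1]+193); P[d>100]=np.nan
fit(P,(0,640,0,400),97,111,0,'lid')
Q=P.reshape(-1,3); Q=Q[np.abs(Q[:,2]-104)<6]; print(np.linalg.lstsq(np.c_[Q[:,:2]-[640,-193],np.ones(len(Q))],Q[:,2],rcond=None)[0])
i,P=pts('top'); S=(270,370,140,240)
fit(P,S,27,37,0,'bowllid');fit(P,S,50,62,0,'knob');fit(P,(160,240,155,230),66,84,0,'bowl')
E
```

```text
t 24.6 eef [ 640.7 -193.4  241.5] yawY 18.3 tiltz [ 9.e-04 -5.e-04 -1.e+00] w 48.4 total [ 9.4  -4.16  1.65] rows 9.4 turnz 
lid 24725 zmed 103.7 max 111.0 rect [ 640.6 -192.3] [130.7 128.4] ang 18.3 circ [ 637.2 -182.8] 84.1
[-1.23441317e-03 -3.78285056e-04  1.03705621e+02]
bowllid few 0
knob few 0
bowl few 0
```

Request:
servo_tool --pt "0.45 0.47 -0.208 0 0 0 0" --pt "0.45 0.94 -0.416 0 0 0 0" --pt "0.45 0.94 -0.416 0 0 0 0" --pt "0.45 0.94 -0.416 0 0 0 0" --pt "0.45 0.94 -0.416 0 0 0 0" --pt "0.45 0.94 -0.416 0.2 0 0 0" --pt "0.45 0.94 -0.416 0.4 0 0 0" --pt "0.45 0.94 -0.416 0.4 0 0 0" --pt "0.45 0.94 -0.416 0.4 0 0 0" --pt "0.45 0.94 -0.416 0.2 0 0 0" --pt "0.45 0.47 -0.208 0 0 0 0" --pt "0.45 0 0 0 0 0 0"

```text
time_s: 25.7
eef_pos: [465.1, -1.1, 200.2]
tcp_rot: [[-0.315, 0.949, -0.005], [0.949, 0.315, 0.001], [0.002, -0.004, -1.0]]
wrist_force: [0.2, 0.3, 0.2]
gripper_width: 48.2
grip_force: 0.0
```

Request:
servo_tool --pt "0.45 0 0 0 0 0 0" --pt "0.45 0 0 0 0 0 0"

```text
time_s: 25.87
eef_pos: [469.9, -3.6, 201.7]
tcp_rot: [[-0.314, 0.95, 0.002], [0.95, 0.314, -0.001], [-0.002, 0.002, -1.0]]
wrist_force: [0.3, -0.6, 0.9]
gripper_width: 48.1
grip_force: 0.0
```

```bash
python3 d.py 468.3 -2.8 117.5; python3 - <<'E'
from m import *
i,P=pts('wrist'); d=np.hypot(P[...,0]-469,P[...,1]+3); P[d>130]=np.nan
fit(P,(0,640,0,400),27,38,0,'bowllid'); fit(P,(0,640,0,400),50,62,0,'knob')
i,P=pts('top'); fit(P,(160,240,155,230),66,84,0,'bowl'); print(np.isnan(P[...,2]).mean())
cv2.imwrite('pics/t2.png',i)
E
```

```text
t 25.87 eef [469.9  -3.6 201.7] yawY 18.3 tiltz [ 2.4e-03 -8.0e-04 -1.0e+00] w 48.1 total [ 0.05 -0.06  3.37] rows 3.4 turnz 
bowllid 34253 zmed 31.7 max 38.0 rect [466.2   1.6] [187.7 177. ] ang 18.5 circ [467.9  -3. ] 94.1
knob 740 zmed 55.5 max 57.5 rect [467.8  -2.4] [22.1 22.8] ang 19.1 circ [468.1  -2.5] 11.9
bowl 481 zmed 74.2 max 80.2 rect [449.1 318.5] [160.9 160.6] ang 46.8 circ [449.1 318.5] 81.8
0.00425390625
```

View pics/t2.png

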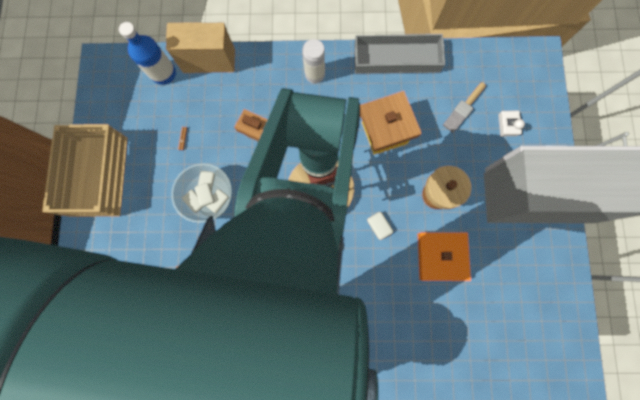

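The top view shows the three lids on tin (252,123), basket (390,122) and jar (447,187). The bowl is at (202,192), unmoved. Earlier dropouts were the arm blocking the view.

Request:
servo_tool --pt "0.45 0.04 -0.06 0.6 0 0 0" --pt "0.45 0 0 0.9 0 0 0" --pt "0.45 0 0 0.9 0 0 0" --pt "0.45 0 0 0.6 0 0 0" --pt "0.45 0 0 0.3 0 0 0" --pt "0.45 0 0 0.06 0 0 0" --pt "0.45 0 0 0 0 0 0" --pt "1 0 0 0 0 0 0" --pt "1 0 0 0 0 0 0" --pt "1 0 0 0 0 0 0" --pt "1 0 0 0 0 0 0" --pt "1 0 0 0 0 0 0" --grip_force 45

```text
time_s: 26.97
eef_pos: [466.9, -2.3, 117.8]
tcp_rot: [[-0.314, 0.95, 0.001], [0.95, 0.314, -0.0], [-0.001, 0.001, -1.0]]
wrist_force: [0.4, 0.4, 5.4]
gripper_width: 22.9
grip_force: 45.0
```

Request:
servo_tool --pt "1 0 0 0 0 0 0" --pt "1 0 0 0 0 0 0" --pt "1 0 0 0 0 0 0"

```text
time_s: 27.22
eef_pos: [466.9, -2.3, 117.8]
tcp_rot: [[-0.314, 0.95, 0.001], [0.95, 0.314, -0.0], [-0.001, 0.001, -1.0]]
wrist_force: [-1.4, -0.8, 6.2]
gripper_width: 23.0
grip_force: 45.0
```

Request:
servo_tool --pt "1 0 0 -0.2 0 0 0" --pt "1 0 0 -0.5 0 0 0" --pt "1 0 0 -0.8 0 0 0" --pt "1 0 0 -0.95 0 0 0" --pt "1 0 0 -0.95 0 0 0" --pt "1 0 0 -0.95 0 0 0" --pt "1 0 0 -0.95 0 0 0" --pt "1 0 0 -0.9 0 0 0" --pt "1 0 0 -0.6 0 0 0" --pt "1 0 0 -0.2 0 0 0" --pt "1 0 0 0 0 0 0" --pt "1 0 0 0 0 0 0"

```text
time_s: 28.22
eef_pos: [465.8, -2.2, 291.6]
tcp_rot: [[-0.314, 0.95, -0.001], [0.95, 0.314, 0.0], [0.0, -0.001, -1.0]]
wrist_force: [0.5, -0.1, -0.9]
gripper_width: 23.0
grip_force: 45.0
```

```bash
python3 d.py 449.2 318.5 293; python3 - <<'E'
from m import *
c=np.array(sense()['eef_pos']); i,P=pts('wrist'); d=np.hypot(P[...,0]-c[0],P[...,1]-c[1]); P[d>120]=np.nan
fit(P,(0,640,0,400),c[2]-93,c[2]-78,0,'lid')
Q=P.reshape(-1,3); Q=Q[np.abs(Q[:,2]-c[2]+85.5)<7]; print(np.linalg.lstsq(np.c_[Q[:,:2]-c[:2],np.ones(len(Q))],Q[:,2],rcond=None)[0])
E
```

```text
t 28.22 eef [465.8  -2.2 291.6] yawY 18.3 tiltz [-9.e-04  0.e+00 -1.e+00] w 23.0 total [12.39  3.39 -0.06] rows 12.4 turnz 
lid 52754 zmed 205.5 max 213.5 rect [463.8   7.9] [169.5 173.2] ang 65.1 circ [466.2  -2. ] 93.8
[-3.51567200e-03 -2.67709700e-04  2.05523238e+02]
```

Request:
servo_tool --pt "1 0.44 0.12 0 0 0 0" --pt "1 0.886 0.2415 0 0 0 0" --pt "1 0.886 0.2415 0 0 0 0" --pt "1 0.886 0.2415 0 0 0 0" --pt "1 0.886 0.2415 0 0 0 0" --pt "1 0.886 0.2415 0 0 0 0" --pt "1 0.886 0.2415 0 0 0 0" --pt "1 0.886 0.2415 0 0 0 0" --pt "1 0.886 0.2415 0 0 0 0" --pt "1 0.886 0.2415 0 0 0 0" --pt "1 0.886 0.2415 0 0 0 0" --pt "1 0.886 0.2415 0 0 0 0"

```text
time_s: 29.27
eef_pos: [451.2, 262.9, 290.7]
tcp_rot: [[-0.314, 0.95, -0.003], [0.95, 0.314, -0.001], [0.0, -0.003, -1.0]]
wrist_force: [-0.3, 0.0, -0.8]
gripper_width: 23.4
grip_force: 45.0
```

Request:
servo_tool --pt "1 0.886 0.2415 0 0 0 0" --pt "1 0.886 0.2415 0 0 0 0" --pt "1 0.44 0.12 0 0 0 0" --pt "1 0 0 0 0 0 0" --pt "1 0 0 0.4 0 0 0" --pt "1 0 0 0.8 0 0 0" --pt "1 0 0 0.9 0 0 0" --pt "1 0 0 0.7 0 0 0" --pt "1 0 0 0.3 0 0 0" --pt "1 0 0 0.1 0 0 0" --pt "1 0 0 0 0 0 0" --pt "1 0 0 0 0 0 0"

```text
time_s: 30.27
eef_pos: [449.9, 318.3, 212.7]
tcp_rot: [[-0.313, 0.95, 0.001], [0.95, 0.313, 0.0], [-0.0, 0.001, -1.0]]
wrist_force: [0.4, 0.6, -1.8]
gripper_width: 23.2
grip_force: 45.0
```

```bash
python3 d.py 448.9 318.4 165; python3 - <<'E'
from m import *
c=np.array(sense()['eef_pos']); i,P=pts('wrist'); d=np.hypot(P[...,0]-c[0],P[...,1]-c[1]); P[d>120]=np.nan
fit(P,(0,640,0,400),c[2]-93,c[2]-78,0,'lid')
cv2.imwrite('pics/s4.png',cv2.resize(pts('scene')[0][120:280,380:530],None,fx=3,fy=3,interpolation=3))
E
```

```text
t 30.27 eef [449.9 318.3 212.7] yawY 18.2 tiltz [ 7.e-04  2.e-04 -1.e+00] w 23.2 total [ 0.02 -0.04  1.91] rows 1.9 turnz 
lid 52688 zmed 126.6 max 134.7 rect [448.4 328.3] [169.5 173.4] ang 65.0 circ [450.6 317.6] 94.0
```

View pics/s4.png

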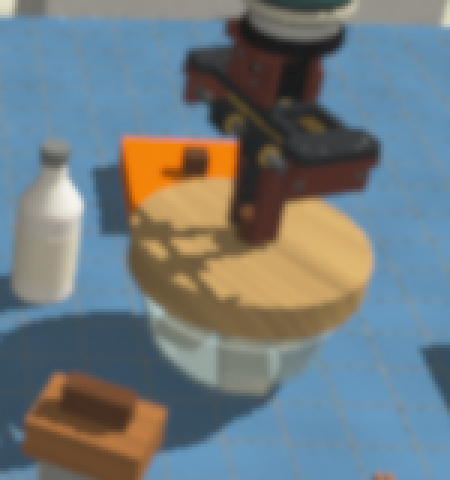

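The lid is level over the bowl at (245,260), and the white bottle at (50,230) is clear of it. Lowering.

Request:
servo_tool --pt "1 0.02 -0.05 0.3 0 0 0" --pt "1 0 0 0.4 0 0 0" --pt "1 0 0 0.4 0 0 0" --pt "1 0 0 0.35 0 0 0" --pt "1 0 0 0.2 0 0 0" --pt "1 0 0 0.1 0 0 0" --pt "1 0 0 0.05 0 0 0" --pt "1 0 0 0 0 0 0" --pt "1 0 0 0 0 0 0"

```text
time_s: 31.12
eef_pos: [448.3, 318.7, 167.3]
tcp_rot: [[-0.314, 0.95, 0.0], [0.95, 0.314, 0.0], [0.0, 0.0, -1.0]]
wrist_force: [0.6, -0.4, -1.6]
gripper_width: 22.8
grip_force: 45.0
```

Request:
servo_tool --pt "1 0 0 0.02 0 0 0" --pt "1 0 0 0.02 0 0 0" --pt "1 0 0 0 0 0 0"

```text
time_s: 31.37
eef_pos: [448.2, 318.6, 166.3]
tcp_rot: [[-0.314, 0.95, 0.0], [0.95, 0.314, 0.0], [-0.0, 0.0, -1.0]]
wrist_force: [0.9, -0.9, -1.8]
gripper_width: 23.2
grip_force: 45.0
```

Request:
servo_tool --pt "1 0 0 0.02 0 0 0" --pt "1 0 0 0 0 0 0"

```text
time_s: 31.53
eef_pos: [448.1, 318.6, 165.7]
tcp_rot: [[-0.313, 0.95, 0.0], [0.95, 0.313, -0.0], [-0.0, 0.0, -1.0]]
wrist_force: [-0.6, -0.1, -2.8]
gripper_width: 23.0
grip_force: 45.0
```

Request:
servo_tool --pt "1 0 0 0.02 0 0 0" --pt "1 0 0 0.02 0 0 0" --pt "1 0 0 0 0 0 0"

```text
time_s: 31.78
eef_pos: [448.1, 318.6, 164.8]
tcp_rot: [[-0.314, 0.95, 0.0], [0.95, 0.314, -0.0], [-0.0, 0.0, -1.0]]
wrist_force: [-1.0, -0.4, 0.8]
gripper_width: 23.0
grip_force: 45.0
```

Request:
servo_tool --pt "1 0 0 0.02 0 0 0" --pt "1 0 0 0 0 0 0"

```text
time_s: 31.95
eef_pos: [448.1, 318.6, 164.8]
tcp_rot: [[-0.314, 0.95, 0.0], [0.95, 0.314, 0.0], [-0.0, 0.0, -1.0]]
wrist_force: [-1.7, -0.7, 6.9]
gripper_width: 22.8
grip_force: 45.0
```

Seated. Release, lift and check.

Request:
servo_tool --pt "1 0 0 -0.01 0 0 0" --pt "0.45 0 0 0 0 0 0" --pt "0.45 0 0 0 0 0 0" --pt "0.45 0 0 0 0 0 0" --pt "0.45 0 0 0 0 0 0" --pt "0.45 0 0 -0.3 0 0 0" --pt "0.45 0 0 -0.7 0 0 0" --pt "0.45 0 0 -0.9 0 0 0" --pt "0.45 0 0 -0.9 0 0 0" --pt "0.45 0 0 -0.9 0 0 0" --pt "0.45 0 0 -0.3 0 0 0" --pt "0.45 0 0 0 0 0 0"

```text
time_s: 32.95
eef_pos: [449.3, 319.3, 266.7]
tcp_rot: [[-0.314, 0.95, 0.004], [0.95, 0.314, 0.002], [0.001, 0.005, -1.0]]
wrist_force: [0.3, 0.6, -0.1]
gripper_width: 48.1
grip_force: 0.0
```

```bash
python3 d.py 449 318 260; python3 - <<'E'
from m import *
def pl(P,c,r,z,l):
    Q=P[np.hypot(P[...,0]-c[0],P[...,1]-c[1])<r]; Q=Q[np.abs(Q[:,2]-z)<6]
    if len(Q)>20: print(l,len(Q),np.linalg.lstsq(np.c_[Q[:,:2]-c,np.ones(len(Q))],Q[:,2],rcond=None)[0].round(4),np.round(cv2.minEnclosingCircle(Q[:,:2].astype(np.float32))[0],1))
i,P=pts('wrist'); pl(P,(449,318),100,79,'bowl w')
j,P=pts('scene')
for k in (P,pts('top')[1]):
  for c,r,z,l in [((449,318),92,79,'bowl'),((635,180),40,94,'tin'),((450,-334),52,124,'jar'),((640,-194),62,104,'basket'),((650,-10),40,90,'tumbler')]: pl(k,c,r,z,l)
cv2.imwrite('pics/s5.png',j)
E
```

```text
t 32.95 eef [449.3 319.3 266.7] yawY 18.3 tiltz [ 0.0043  0.0022 -1.    ] w 48.1 total [-0.04 -0.03  0.27] rows 0.3 turnz 
bowl w 30711 [-1.20000e-03 -3.00000e-04  7.86909e+01] [448.6 317.8]
bowl 2495 [-8.00000e-04  1.00000e-03  7.79934e+01] [449. 318.]
tin 440 [-3.14000e-02  1.74000e-02  9.36611e+01] [635. 180.]
jar 659 [-3.000000e-04 -2.000000e-03  1.229225e+02] [ 450.1 -333.9]
basket 1545 [ 1.800000e-03 -1.000000e-03  1.029564e+02] [ 640. -194.]
tumbler 176 [5.30000e-03 2.90000e-03 8.76352e+01] [652.1 -11.4]
bowl 2611 [-1.00000e-04 -4.00000e-04  7.95137e+01] [449. 318.]
tin 377 [1.60000e-03 2.00000e-03 9.44019e+01] [635.1 180. ]
jar 1187 [-5.000000e-04  6.000000e-04  1.242369e+02] [ 450. -334.]
basket 1460 [-8.000000e-04  4.000000e-04  1.043125e+02] [ 640. -194.]
tumbler 104 [-7.80000e-03 -7.60000e-03  8.92841e+01] [650.8 -10.9]
```

View pics/s5.png

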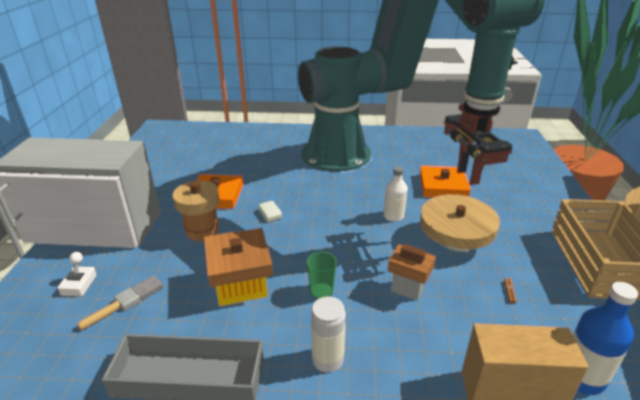

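The picture shows all four lids seated and level: tin (412,265), jar (196,195), basket (237,255), bowl (460,220). The tumbler (321,270) and both white bottles are standing where they were, and the gripper is clear.

```bash
python3 -c "from station import close_job; print(close_job())"
```

```text
the job is handed in; nothing more can be done
None
```

All four lids are on their containers, placed top-down in the order asked; the final check showed each level and fully down, the containers, tumbler and bottle undisturbed, and the job was handed in at about 33 s of the 109 s allowed.

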